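# Ease the heavy lid of a bearing case down onto its seal

## Task

The heavy steel lid of the parts case is standing open: tip it over and let it down under control, keeping hold of its weight all the way onto the rubber seal so that it never drops or slams. Then press the lid down near its front edge with about 15 N (never more than 25 N on the lid at any time, squeezing included) for a second to bed the seal, and leave the case closed. Do not shove the things standing around it.

Things in the scene. Friction and masses are not known exactly. Their poses are not given: they have to be found in the camera images.
- case: Open grey steel parts case, fixed on the table: 165 deep (its x) x 240 wide (its y) x 90 high to the rim, walls 6. Origin: centre of its underside; its -x side is the front, nearer the robot. Yaw within 0.25 rad. Bearings lie deep inside, out of the way. The closed lid overhangs the front wall by 25 mm: room for a fingertip to hold it from below there until it lies on the seal.
- hinge (a point): Middle of the lid's hinge axis, 82.5 mm behind the case's origin (case +x), 98 mm above the table; the axis runs along the case's y. Hinge friction (0.38 N m) just holds the open lid; below about 1.3 rad open (1.15 rad for lighter lids) it falls by itself. Swinging faster than 1.5 rad/s within 0.35 rad of closed is a slam.
- lid: Hinged steel lid, 0.9 to 1.3 kg, 244 wide, 190 from hinge axis to front edge, plate 5 thick. Origin on the hinge axis; x from front edge to hinge, y along the hinge, z out of the outer face. Inner face is its plane z = 0. Angle of its z from vertical = opening: starts at 1.32 to 1.45 rad, front edge up, outer face away from the robot; closed it lies within 0.05 rad of level.
- lid_edge (a point): Middle of the lid's front edge, at its inner (when closed, lower) corner, 190 mm from the hinge axis; axes as the lid's. A steel bar 22 deep runs all along this edge, from the inner face to 10 mm above it. While being let down, the lid bears on a finger at this edge with 1 to 5 N, or up to 12 N on a steep finger that wedges against it.
- seal: Seal holder on the case's front wall; origin at the wall's top, mid-width, 160 in front of the hinge axis. Carries a black rubber strip 230 long; the lid lies on its top, 8 mm above the wall, give or take 5 mm from case to case (not measured). It gives 1 mm per 15 N. Bedded by 16 N on it for half a second, lid's weight included; 15 N down on the front bar always gives that.
- bearing: Loose steel bearing ring, 62 across, 18 high, beside the case; origin at the centre of its underside. Leave alone.
- grease_tin: Loose metal tin, 60 across, 70 high, beside the case; origin at the centre of its underside. Leave alone.
- carton: Loose small carton, 90 x 70 x 50 high, beside the case; origin at the centre of its underside. Leave alone.

How it is judged:
By the outcome, as a careful person would: the job done as asked, in the order asked, and still so for the second after the job is handed in, with the robot touching nothing.
It also fails if it takes over 69 s, if anything falls off the work surface, if the arm or the gripper's body presses on something with over 40 N, if the wrist force passes 120 N, or if a joint passes its speed limit or range.

## Robot

A 7-joint arm with a two-finger parallel gripper is mounted at the origin on the work surface. World frame = base frame: x ahead of the robot, y to its left, z up, the work surface at z = 0. Lengths are in m, angles in rad, forces in N, time in s.
With the tool pointing down it reaches from about 0.4 to 0.9 m from the base axis. Payload 5.6 kg.
Tool frame: the origin (TCP) lies midway between the tips of the shut fingers; the grasp point (between the pads) lies 19 mm behind it; y points along the fingers, z is the direction in which the jaws open and shut, and the axes are right-handed (so a half turn about y gives the same grasp; the last joint's range is limited). The gripper opens to 92 mm and grips with 3 to 60 N. Pads are 20 mm wide; open, the fingers measure 128 mm over their backs; the gripper's body (75 mm by 189 mm) begins 69 mm behind the grasp point.
Start: joints at [1.208, 0.468, -0.012, 1.603, 0.006, 1.071, -0.056], TCP at [0.204, -0.617, 0.215] pointing down, gripper open.
Joint ranges: [-2.53, 2.53], [-0.31, 2.02], [-1.57, 1.55], [0.28, 2.44], [-1.29, 4.43], [0.15, 1.84], [-2.92, 2.92]. Speed limits (rad/s): [2.57, 2.57, 3.14, 3.14, 3.14, 3.14, 3.14].

## Interface

Orientations are given as a 3x3 rotation matrix whose columns are the frame's x, y, z axes.
In Python, from station import env, effector, solver, viewer, workorder, search_frame, tip_of gives the robot as it stands. Calls block until the motion is done:
- env.reach(position, orientation): joint-space move of the TCP to a pose.
- env.movel(position, frame=None, rate=0.15): straight line of the TCP; frame=None keeps the orientation; rate is the mean speed in m/s.
- env.goto_joints(angles): joint-space move.
- effector.release() and effector.grasp(squeeze=None): open the fingers fully, or close them until they stop; squeeze is the grip in N (None keeps the last).
- env.pause(seconds).
- solver.inverse_kinematics(position, orientation): joint angles nearest the present ones, or None.
- env.sense(): the state.
- viewer.read_camera(name): name is "side" or "top" or "wrist"; returns (picture, depth): 480x640x3 uint8, red, green, blue; 480x640 float32, m along the optical axis (not along the pixel's ray), 0 where there is no reading.
- viewer.camera_info(name): a dict with "intrinsics" (3x3 intrinsics, pixels), "eye" and "rotation" of the camera in the world; the wrist camera has in their place "T_tool_cam" (4x4, takes a point from camera to tool coordinates, whose origin is the TCP and whose axes are the tool frame's). Camera axes: x right, y up, looking along -z (the intrinsics and any distortion apply to the point x, -y, -z); pixel columns grow to the right and rows downward; lengths in m; the calibration is good to about 2 mm. A picture is of the moment at which its call begins: read the wrist's pose just before it. camera_info takes no time and is no camera call.
A pose or a line that the arm cannot do raises env.PlanningError and nothing moves.
- workorder.finish_job(): hands the job in, once; it reports no verdict.
Trained networks look in the newest picture that a camera, given by its name, has taken for a name from the list of things; names that differ only in an ending like _2 or _b are one class to them, and where a whole thing is asked for, a point or a joint stands for the part that bears it (a point fixed in the world has none). Each returns a list of dicts, best first, with "score" (0 to 1); they miss things now and then, are a little off and sometimes report something else, mostly with a low value. They report only what shows in the picture. A call takes as long as a camera call.
- search_frame(camera, name): "at" ([x, y, z] in m, in world coordinates, good to about 4 mm: the middle of the surface that is visible of it).
- tip_of(camera, name): "at" ([x, y, z] in m, in world coordinates, good to about 4 mm: a listed point, or the origin of a listed thing).
The state is a dict: "t": time; "joint_positions": joint angles; "joint_velocities": joint speeds; "tau": joint torques, N m; "ee_pos": TCP position; "tcp_rot": TCP orientation; "wrist_force": force on the tool from outside, world axes, zero at the start; "moment": the same for the moment, N m; "gripper_width": finger opening in m.
Only numpy, scipy, OpenCV 4.12 (cv2) and the standard library are available. Lean on these libraries where they do the work, as an engineer would, in place of code of your own. Each camera call takes 0.05 s, during which the arm holds its last target.

## Working session

There is one attempt and no reset: what is moved stays moved. The work goes in short steps, each a Python script; the robot and the scene stay as the last script left them, time stands still between calls to the robot, and variables do not carry over. Pictures are saved under pics/ and viewed, and the job is handed in when it is done.

```bash
ls; mkdir -p pics; python3 - <<'E'
from station import env, effector, solver, viewer, workorder, search_frame, tip_of
import cv2, numpy as np
s=env.sense(); print({k:np.round(v,3) for k,v in s.items()})
for c in ["side","top"]:
    p,d=viewer.read_camera(c); cv2.imwrite(f"pics/{c}0.png",p[:,:,::-1]); np.save(f"{c}0.npy",d)
    print(c,viewer.camera_info(c))
    for n in ["case","lid","bearing","grease_tin","carton"]:
        print(n,[(np.round(r["at"],3),round(r["score"],2)) for r in search_frame(c,n)[:2]])
    for n in ["hinge","lid","lid_edge","seal","case","bearing","grease_tin","carton"]:
        print("tip",n,[(np.round(r["at"],3),round(r["score"],2)) for r in tip_of(c,n)[:2]])
E
```

```text
pics
{'t': np.float64(0.0), 'joint_positions': array([ 1.208,  0.468, -0.012,  1.604,  0.006,  1.071, -0.056]), 'joint_velocities': array([-0.001,  0.001,  0.003,  0.   ,  0.   ,  0.001,  0.001]), 'tau': array([ 0.0000e+00, -5.2056e+01, -1.2000e-02, -2.4375e+01, -5.7000e-02,
        1.7000e-02,  0.0000e+00]), 'ee_pos': array([ 0.204, -0.617,  0.214]), 'tcp_rot': array([[-0.949, -0.001,  0.314],
       [-0.314,  0.002, -0.949],
       [ 0.   , -1.   , -0.002]]), 'wrist_force': array([ 0.404, -0.655, -0.279]), 'moment': array([-0.044,  0.039,  0.048]), 'gripper_width': np.float64(0.092)}
side {'intrinsics': array([[486.28058281,   0.        , 316.85858359],
       [  0.        , 486.28058281, 251.22966859],
       [  0.        ,   0.        ,   1.        ]]), 'eye': array([0.29017114, 0.43135191, 0.6359414 ]), 'rotation': array([[-0.72958259,  0.49834182, -0.46836382],
       [-0.68388555, -0.52849615,  0.50298347],
       [ 0.00312922,  0.68727523,  0.72639036]])}
case [(array([0.71 , 0.022, 0.078]), 0.7)]
lid [(array([0.723, 0.025, 0.212]), 0.89)]
bearing [(array([0.596, 0.172, 0.017
[... 1127 characters left out ...]
0.019]), 0.66)]
lid [(array([ 0.719, -0.001,  0.284]), 0.92)]
bearing [(array([0.598, 0.17 , 0.022]), 0.74)]
grease_tin [(array([ 0.735, -0.204,  0.068]), 0.83)]
carton [(array([0.721, 0.214, 0.05 ]), 0.85), (array([ 0.731, -0.206,  0.069]), 0.54)]
tip hinge [(array([0.741, 0.006, 0.094]), 0.7)]
tip lid [(array([0.744, 0.002, 0.099]), 0.96)]
tip lid_edge [(array([ 0.71 , -0.007,  0.287]), 0.9)]
tip seal [(array([ 0.586, -0.008,  0.09 ]), 0.61)]
tip case [(array([ 0.663, -0.006, -0.003]), 0.9)]
tip bearing [(array([0.596, 0.171, 0.002]), 0.72), (array([ 0.723,  0.216, -0.005]), 0.59)]
tip grease_tin [(array([ 0.737, -0.211, -0.   ]), 0.87)]
tip carton [(array([ 0.724,  0.218, -0.001]), 0.56)]
```

View pics/side0.png

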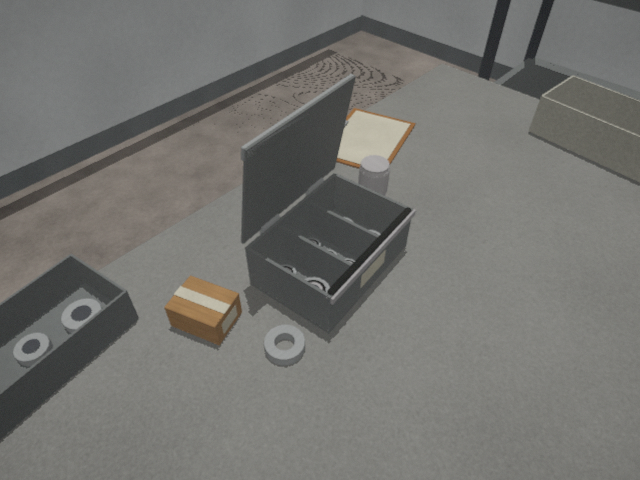

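View pics/top0.png

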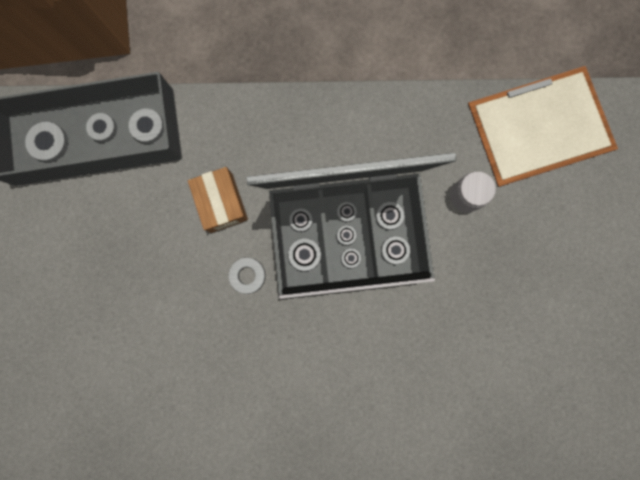

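The side picture shows the open lid leaning back (top edge about (243,152)–(352,82)) with the seal strip on the front wall at about (370,250). In the top picture the case front runs from (280,296) to (432,280), so its yaw is about 0.1, which agrees with the networks. Next I'll refine the lid plane from depth and probe the IK for a twisted straddle: jaws open and turned about the tool axis, so the gap across the lid is small.

```bash
cat > h.py <<'E'
from station import env, effector, solver, viewer, workorder, search_frame, tip_of
import cv2, numpy as np
def cloud(cam,d):
    i=viewer.camera_info(cam);K=i["intrinsics"]
    v,u=np.mgrid[0:480,0:640]
    P=np.stack([(u-K[0,2])/K[0,0]*d,-(v-K[1,2])/K[1,1]*d,-d],-1)
    W=P@np.array(i["rotation"]).T+i["eye"]; W[d==0]=np.nan
    return W
E
python3 - <<'E'
from h import *
S=cloud("side",np.load("side0.npy")); T=cloud("top",np.load("top0.npy"))
ns=np.array([0.744,0.004]); psi=0.11
def case(P,psi,H): 
    c,s=np.cos(psi),np.sin(psi); d=P[...,:2]-H
    return np.stack([d[...,0]*c+d[...,1]*s,-d[...,0]*s+d[...,1]*c,P[...,2]],-1)
for it in range(3):
  C=case(S,psi,ns)
  m=(C[...,2]>.13)&(C[...,2]<.25)&(abs(C[...,0])<.07)&(abs(C[...,1])<.1)
  Q=S[m]; c=Q.mean(0); n=np.linalg.svd(Q-c,full_matrices=False)[2][2]; n*=np.sign(n[0])
  psi=np.arctan2(n[1],n[0]); th=np.arctan2(np.hypot(n[0],n[1]),n[2]); 
  print("n",n,"psi",psi,"theta",th,"rms",np.std((Q-c)@n), m.sum())
  # plane x at z=.098 on y=0.004
  x=c[0]-(n[1]*(0.004-c[1])+n[2]*(.098-c[2]))/n[0]; print("hinge x at y=.004:",x)
  ns=np.array([x,.004])
C=case(S,psi,ns); 
for nm,W in (("side",S),("top",T)):
  C=case(W,psi,ns)
  m=(C[...,2]>.12)&(abs(C[...,0])<.08)&(abs(C[...,1])<.16)
  Q=C[m]; print(nm,"lid y range",np.percentile(Q[:,1],[.5,99.5]),"zmax",np.percentile(Q[:,2],[99,99.8]))
  top=Q[Q[:,2]>.275]; print("top strip x", np.percentile(top[:,0],[2,50,98]))
  f=(C[...,2]>.085)&(C[...,2]<.12)&(C[...,0]<-.13)&(C[...,0]>-.2)&(abs(C[...,1])<.14)
  Q=C[f]; print(" front rim x",np.percentile(Q[:,0],[2,50,98]),"y",np.percentile(Q[:,1],[.5,99.5]),"z",np.percentile(Q[:,2],[5,50,75,95]))
E
```

```text
n [0.97943509 0.10432654 0.17269299] psi 0.10611693333319702 theta 1.397233245607771 rms 0.0005297418822018741 4359
hinge x at y=.004: 0.7444376026882061
n [0.97943456 0.10434045 0.17268761] psi 0.1061310261356438 theta 1.3972387067360004 rms 0.0005298376181861965 4360
hinge x at y=.004: 0.7444366588872978
n [0.97943456 0.10434045 0.17268761] psi 0.1061310261356438 theta 1.3972387067360004 rms 0.0005298376181861965 4360
hinge x at y=.004: 0.7444366588872978
side lid y range [-0.11796212  0.12358136] zmax [0.28568385 0.28623036]
top strip x [-0.03310278 -0.03087561 -0.02375579]
 front rim x [-0.17031791 -0.16361334 -0.13565108] y [-0.11781636  0.12203001] z [0.08637987 0.09119152 0.09355911 0.09494549]
top lid y range [-0.12080058  0.1194587 ] zmax [0.28810637 0.28842805]
top strip x [-0.03258975 -0.02820152 -0.02292034]
 front rim x [-0.16962391 -0.16127411 -0.13534086] y [-0.12028508  0.11854475] z [0.08855211 0.09299476 0.09474582 0.09646495]
```

```bash
python3 - <<'E'
from h import *
psi=.11
X=np.array([np.cos(psi),np.sin(psi),0]);Y=np.array([-np.sin(psi),np.cos(psi),0]);Z=np.array([0,0,1.])
H=np.array([.744,.004,.098])
for s1 in (1,-1):
 for s2 in (1,-1):
  for al in (64,50):
   out=[]
   for th,ga in ((1.39,-10),(1.39,0),(1.39,10),(1.1,10),(1.0,20),(.7,25),(.5,35),(.2,40),(0,40),(0,45),(0,50),(0,55),(0,60),(0,70)):
    g=np.radians(ga);a=np.radians(al)
    u=-X*np.cos(th)+Z*np.sin(th)
    t=X*np.sin(g)-Z*np.cos(g); n=X*np.cos(g)+Z*np.sin(g)
    j=s1*(np.cos(a)*n+s2*np.sin(a)*Y)
    R=np.stack([np.cross(t,j),t,j],1)
    p=H+.19*u+.015*t
    q=solver.inverse_kinematics(p,R); out.append("%s"%(None if q is None else np.round(q,1).tolist()))
   print(s1,s2,al); print("\n".join(out))
E
```

```text
1 1 64
[0.4, 0.8, -0.8, 1.2, 0.5, 1.6, 0.8]
[0.5, 0.7, -0.9, 1.3, 0.5, 1.3, 0.8]
[0.5, 0.6, -0.8, 1.5, 0.5, 1.1, 0.8]
[0.5, 0.5, -0.8, 1.6, 0.4, 1.0, 0.9]
[0.6, 0.4, -0.7, 1.8, 0.4, 0.7, 0.9]
[0.7, 0.3, -0.9, 2.0, 0.5, 0.5, 0.8]
[0.8, 0.3, -0.9, 2.2, 1.2, 0.2, 0.1]
[1.1, 0.8, -1.3, 2.3, 2.0, 0.6, -0.5]
[1.1, 1.0, -1.3, 2.4, 2.1, 0.8, -0.5]
None
None
None
None
None
1 1 50
[0.4, 0.8, -0.8, 1.2, 0.5, 1.6, 0.6]
[0.5, 0.7, -0.9, 1.3, 0.5, 1.3, 0.6]
[0.5, 0.6, -0.8, 1.5, 0.5, 1.1, 0.6]
[0.5, 0.5, -0.8, 1.6, 0.4, 1.0, 0.6]
[0.6, 0.4, -0.7, 1.8, 0.4, 0.7, 0.7]
[0.7, 0.3, -0.9, 2.0, 0.5, 0.5, 0.5]
[0.8, 0.3, -0.9, 2.2, 1.2, 0.2, -0.1]
[1.1, 0.8, -1.3, 2.3, 2.0, 0.6, -0.7]
[1.1, 1.0, -1.3, 2.4, 2.1, 0.8, -0.7]
None
None
None
None
None
1 -1 64
[0.2, 0.7, -0.5, 1.2, 0.3, 1.5, -1.2]
[0.3, 0.6, -0.5, 1.3, 0.3, 1.3, -1.3]
[0.3, 0.5, -0.6, 1.5, 0.3, 1.0, -1.3]
[0.4, 0.4, -0.6, 1.7, 0.3, 1.0, -1.3]
[0.5, 0.3, -0.6, 1.8, 0.3, 0.7, -1.3]
[0.5, 0.3, -0.6, 2.0, 0.3, 0.4, -1.3]
[-0.4, 0.2, 0.4, 2.3, -1.2, 0.2, 0.2]
[1.1, 0.8, -1.3, 2.3, 2.0, 0.6, -2.7]
[1.1, 1.0, -1.3, 2.4, 2.1, 0.8, -2.7]
None
None
None

[... 1166 characters left out ...]
9, 1.8, 1.6]
[0.6, 0.9, -1.3, 1.3, 0.9, 1.5, 1.5]
[0.7, 0.8, -1.3, 1.5, 0.9, 1.3, 1.5]
[0.8, 0.8, -1.3, 1.6, 0.8, 1.2, 1.5]
[0.9, 0.7, -1.3, 1.8, 0.9, 0.9, 1.4]
[1.0, 0.6, -1.3, 2.0, 1.0, 0.7, 1.3]
[0.8, 0.3, -0.9, 2.2, 1.2, 0.2, 1.0]
[1.1, 0.8, -1.3, 2.3, 2.0, 0.6, 0.4]
[1.1, 1.0, -1.3, 2.4, 2.1, 0.8, 0.5]
None
None
None
None
None
-1 -1 50
[0.5, 1.0, -1.3, 1.2, 0.9, 1.8, 1.8]
[0.6, 0.9, -1.3, 1.3, 0.9, 1.5, 1.8]
[0.7, 0.8, -1.3, 1.5, 0.9, 1.3, 1.7]
[0.8, 0.8, -1.3, 1.6, 0.8, 1.2, 1.7]
[0.9, 0.7, -1.3, 1.8, 0.9, 0.9, 1.7]
[1.0, 0.6, -1.3, 2.0, 1.0, 0.7, 1.6]
[0.8, 0.3, -0.9, 2.2, 1.2, 0.2, 1.3]
[1.1, 0.8, -1.3, 2.3, 2.0, 0.6, 0.7]
[1.1, 1.0, -1.3, 2.4, 2.1, 0.8, 0.7]
None
None
None
None
None
```

```bash
cat >> h.py <<'E'
psi=.1061
X=np.array([np.cos(psi),np.sin(psi),0]);Y=np.array([-np.sin(psi),np.cos(psi),0]);Z=np.array([0,0,1.])
H=np.array([.7445,.004,.098])
def pose(th,ga,al,L=.015,s1=1,s2=-1,d=0,y=0):
    "TCP pose with lid inner edge at angle th touching front finger; ga pitch deg, al twist deg"
    g=np.radians(ga);a=np.radians(al)
    u=-X*np.cos(th)+Z*np.sin(th)
    t=X*np.sin(g)-Z*np.cos(g); n=X*np.cos(g)+Z*np.sin(g)
    j=s1*(np.cos(a)*n+s2*np.sin(a)*Y)
    R=np.stack([np.cross(t,j),t,j],1)
    h=.046*np.cos(a)-.010*np.sin(a)
    return H+.19*u+L*t+(h+d)*n+y*Y,R
E
python3 - <<'E'
from h import *
for s in ((1,1),(1,-1),(-1,1)):
  for th in (1.0,.7,.4,.2,0):
    for ga in (20,25,28,31,34,37,40,45):
      q=solver.inverse_kinematics(*pose(th,ga,60,.015,*s))
      print(s,th,ga,None if q is None else np.round(q,2).tolist())
E
```

```text
(1, 1) 1.0 20 [0.56, 0.39, -0.74, 1.8, 0.38, 0.72, 0.81]
(1, 1) 1.0 25 [0.59, 0.35, -0.75, 1.87, 0.4, 0.6, 0.79]
(1, 1) 1.0 28 [0.62, 0.34, -0.77, 1.91, 0.43, 0.53, 0.77]
(1, 1) 1.0 31 [0.64, 0.32, -0.78, 1.95, 0.46, 0.45, 0.74]
(1, 1) 1.0 34 [0.63, 0.3, -0.75, 1.99, 0.47, 0.37, 0.72]
(1, 1) 1.0 37 [0.58, 0.27, -0.67, 2.03, 0.44, 0.28, 0.74]
(1, 1) 1.0 40 [0.58, 0.26, -0.66, 2.07, 0.53, 0.19, 0.65]
(1, 1) 1.0 45 [0.94, 0.4, -1.11, 2.11, 1.49, 0.27, -0.2]
(1, 1) 0.7 20 [0.62, 0.37, -0.78, 1.93, 0.43, 0.62, 0.77]
(1, 1) 0.7 25 [0.69, 0.35, -0.84, 2.0, 0.5, 0.51, 0.7]
(1, 1) 0.7 28 [0.72, 0.34, -0.86, 2.03, 0.56, 0.44, 0.65]
(1, 1) 0.7 31 [0.71, 0.31, -0.83, 2.07, 0.57, 0.35, 0.63]
(1, 1) 0.7 34 [0.61, 0.27, -0.7, 2.12, 0.51, 0.25, 0.68]
(1, 1) 0.7 37 [0.76, 0.3, -0.87, 2.15, 0.88, 0.22, 0.34]
(1, 1) 0.7 40 [0.96, 0.39, -1.11, 2.17, 1.39, 0.28, -0.11]
(1, 1) 0.7 45 [1.09, 0.52, -1.29, 2.23, 1.84, 0.4, -0.47]
(1, 1) 0.4 20 [0.66, 0.4, -0.81, 2.04, 0.57, 0.52, 0.64]
(1, 1) 0.4 25 [0.81, 0.44, -0.97, 2.1, 0.82, 0.46, 0.42]
(1, 1) 0.4 28 [0.78, 0.4, -0.93, 2.14, 0.87, 0.37, 0.37]
(1, 1) 0.4
[... 5034 characters left out ...]
 0.21, 2.24, -0.69, 0.17, -1.34]
(-1, 1) 0.2 31 None
(-1, 1) 0.2 34 [0.76, 0.44, -0.87, 2.26, 1.67, 0.25, 2.75]
(-1, 1) 0.2 37 [0.57, 0.37, -0.64, 2.3, 2.27, 0.17, 2.1]
(-1, 1) 0.2 40 [0.76, 0.44, -0.86, 2.32, 2.32, 0.29, 2.12]
(-1, 1) 0.2 45 [0.95, 0.6, -1.09, 2.37, 2.4, 0.49, 2.15]
(-1, 1) 0 20 [0.11, 0.39, -0.15, 2.15, 0.1, 0.26, -2.1]
(-1, 1) 0 25 [-0.14, 0.37, 0.15, 2.23, -0.7, 0.15, -1.33]
(-1, 1) 0 28 None
(-1, 1) 0 31 [0.55, 0.45, -0.64, 2.26, 1.77, 0.19, 2.61]
(-1, 1) 0 34 [0.56, 0.46, -0.64, 2.29, 2.18, 0.22, 2.21]
(-1, 1) 0 37 [0.75, 0.55, -0.87, 2.31, 2.23, 0.36, 2.24]
(-1, 1) 0 40 [0.93, 0.71, -1.09, 2.34, 2.23, 0.54, 2.36]
(-1, 1) 0 45 [0.95, 0.76, -1.1, 2.39, 2.45, 0.63, 2.19]
```

```bash
cat >> h.py <<'E'
def st(tag=""):
    s=env.sense(); print(tag,"t%.2f"%s["t"],"p",np.round(s["ee_pos"],4),"F",np.round(s["wrist_force"],2),"q",np.round(s["joint_positions"],2)); return s
def hh(al): a=np.radians(al); return .046*np.cos(a)-.010*np.sin(a)
def mid(al): return -(hh(al)-.005)
def snap(c,name):
    p,d=viewer.read_camera(c); cv2.imwrite(f"pics/{name}.png",p[:,:,::-1]); return p,d
E
python3 - <<'E'
from h import *
p=env.sense()["ee_pos"]
env.movel([p[0],p[1],.46],rate=.3); st("up")
P,R=pose(1.397,2,60,-.10,1,1,mid(60)); env.reach(P,R); st("above")
P,R=pose(1.397,2,60,-.012,1,1,mid(60)); env.movel(P,R,.15); st("near")
snap("side","side1"); snap("wrist","wrist1"); snap("top","top1")
E
```

```text
up t2.37 p [ 0.2041 -0.6166  0.4582] F [-0.5  -0.55 -0.24] q [ 1.2   0.35  0.    1.24 -0.    1.56 -0.05]
above t5.19 p [ 0.7134 -0.0008  0.3853] F [ 0.72 -0.82  0.68] q [ 0.41  0.58 -0.78  1.19  0.4   1.48  0.85]
near t5.92 p [0.7169 0.0011 0.2983] F [0.04 0.05 1.07] q [ 0.41  0.63 -0.76  1.32  0.44  1.33  0.81]
```

View pics/side1.png

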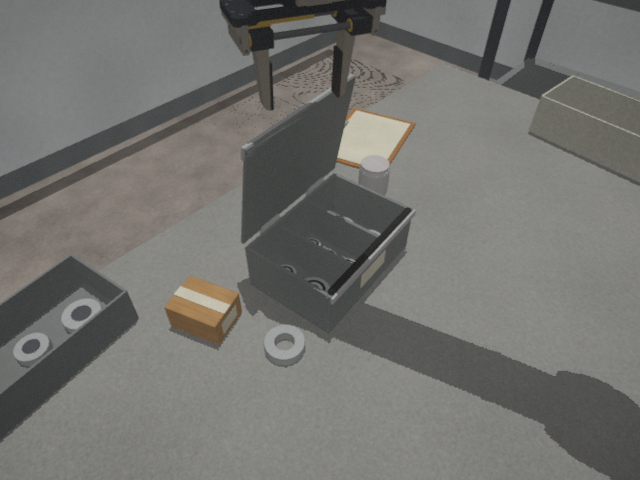

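View pics/wrist1.png

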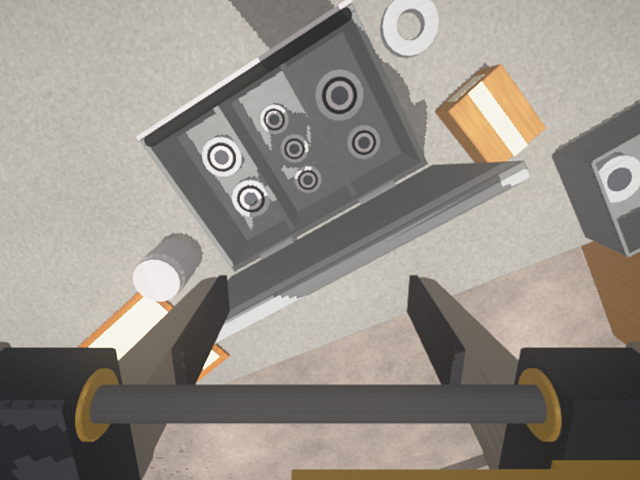

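View pics/top1.png

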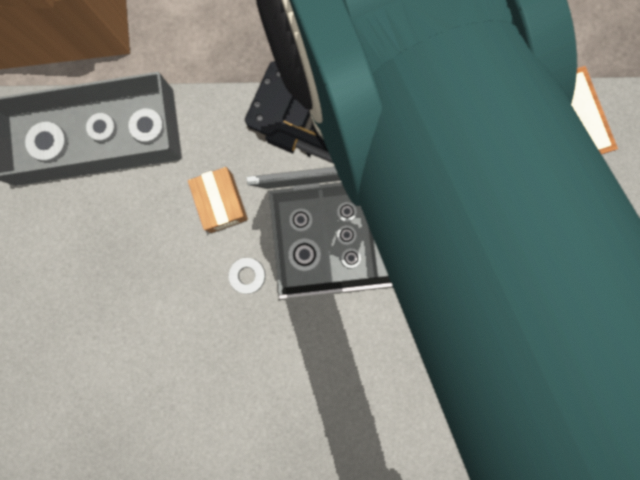

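```bash
python3 - <<'E'
from h import *
s=env.sense(); i=viewer.camera_info("wrist"); print(i)
T=np.array(i["T_tool_cam"]); K=i["intrinsics"]
def proj(pt):  # tool coords
    c=np.linalg.inv(T)@np.r_[pt,1]; return [round(float(K[0,0]*c[0]/-c[2]+K[0,2])),round(float(K[1,1]*-c[1]/-c[2]+K[1,2]))]
for nm,f in (("front",-1),("rear",1)):
    print(nm,[proj([a,0,f*b]) for b in (.046,.064) for a in (-.01,.01)])
R=s["tcp_rot"];p=s["ee_pos"]
u=-X*np.cos(1.397)+Z*np.sin(1.397);n=X*np.sin(1.397)+Z*np.cos(1.397)
for y in (-.122,0,.122):
    print("edge",y,[proj(R.T@(H+.19*u+y*Y+k*n-p)) for k in (0,.01)])
im=cv2.imread("pics/wrist1.png")
for nm,f,c in (("front",-1,(0,0,255)),("rear",1,(0,255,0))):
    for b in (.046,.064):
        for a in (-.01,.01): cv2.circle(im,proj([a,0,f*b]),4,c,-1)
for k in (0,.01):
    q=[proj(R.T@(H+.19*u+y*Y+k*n-p)) for y in (-.122,.122)]; cv2.line(im,q[0],q[1],(255,0,255),1)
cv2.imwrite("pics/wrist1b.png",im)
E
```

```text
{'intrinsics': array([[366.09017171,   0.        , 317.82318315],
       [  0.        , 366.09017171, 234.85661221],
       [  0.        ,   0.        ,   1.        ]]), 'T_tool_cam': array([[ 4.95951915e-04, -9.55475985e-01, -2.95068461e-01,
        -8.36311237e-02],
       [ 2.87705765e-04,  2.95068621e-01, -9.55476021e-01,
        -1.70005636e-01],
       [ 9.99999836e-01,  3.88977265e-04,  4.21235796e-04,
         6.76515108e-05],
       [ 0.00000000e+00,  0.00000000e+00,  0.00000000e+00,
         1.00000000e+00]])}
front [[226, 275], [229, 311], [191, 275], [195, 311]]
rear [[409, 275], [406, 311], [445, 275], [441, 311]]
edge -0.122 [[134, 369], [144, 383]]
edge 0 [[312, 274], [321, 289]]
edge 0.122 [[526, 160], [534, 177]]
```

View pics/wrist1b.png

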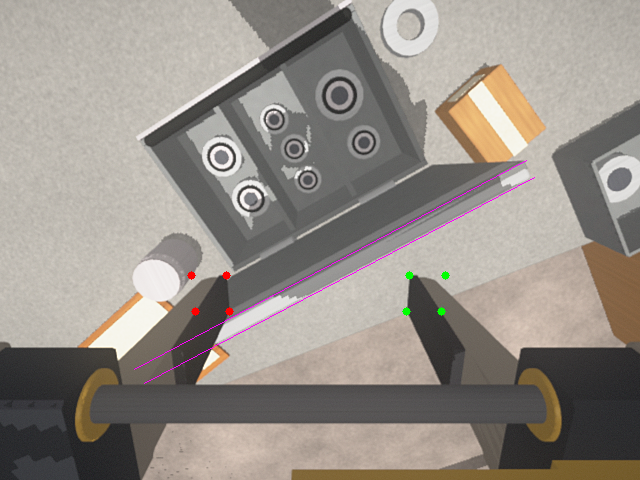

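```bash
python3 - <<'E'
from h import *
for L,al in ((.004,60),(.016,60),(.016,66)):
    P,R=pose(1.397,2,al,L,1,1,mid(al)); env.movel(P,R,.05); env.pause(.1); st((L,al))
snap("wrist","wrist2"); snap("side","side2")
E
```

```text
(0.004, 60) t6.64 p [0.717  0.0011 0.2814] F [0.08 0.94 0.  ] q [ 0.41  0.64 -0.76  1.34  0.44  1.3   0.81]
(0.016, 60) t7.13 p [0.7174 0.0011 0.2694] F [-0.48 -0.29 -0.01] q [ 0.41  0.65 -0.75  1.35  0.45  1.28  0.8 ]
(0.016, 66) t7.49 p [0.7174 0.0011 0.2694] F [ 0.89 -1.06  0.08] q [ 0.42  0.65 -0.77  1.35  0.46  1.28  0.89]
```

View pics/wrist2.png

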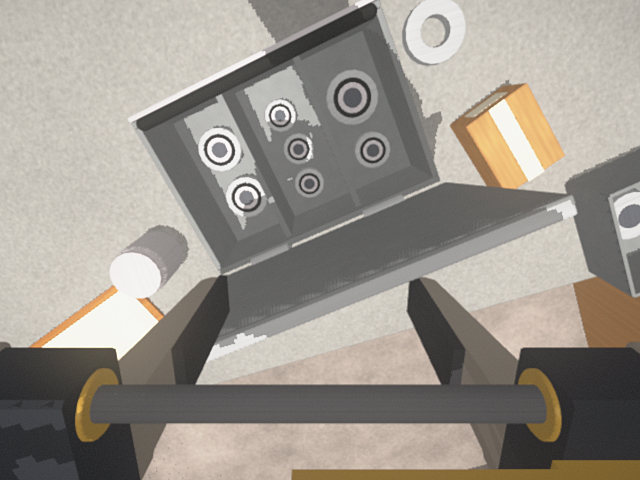

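View pics/side2.png

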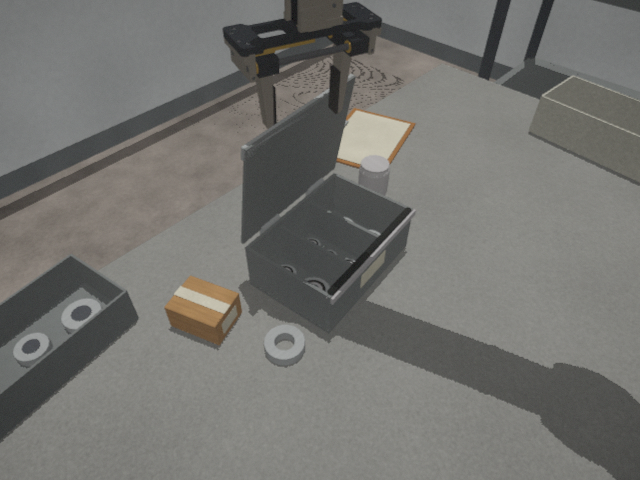

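Both fingers straddle the bar: front finger at (335,110), rear finger at (270,125), and no contact force. Next step is to tip the lid over.

```bash
cat >> h.py <<'E'
TH=[0,.2,.4,.7,1.0,1.2,1.4,1.5]; GA=[42,40,37,31,22,12,2,2]
AL=[54,54,56,60,64,66,66,66]
def go(th,rate=.04,L=.016,d=0,lim=12):
    ga=np.interp(th,TH,GA); al=np.interp(th,TH,AL)
    P,R=pose(th,ga,al,L,1,1,d)
    try: env.movel(P,R,rate)
    except env.PlanningError as e: print("PLAN",th,e); return None
    s=st("th%.2f ga%.0f"%(th,ga))
    if np.linalg.norm(s["wrist_force"])>lim: print("FORCE"); return None
    return s
E
python3 - <<'E'
from h import *
for th in np.arange(1.40,1.0,-.04):
    if go(th) is None: break
snap("side","side3"); snap("wrist","wrist3")
C=tip_of("side","lid_edge"); print([(np.round(r["at"],3),round(r["score"],2)) for r in C[:2]])
E
```

```text
th1.40 ga2 t7.87 p [0.7226 0.0017 0.2696] F [-0.46  0.34  1.16] q [ 0.42  0.66 -0.77  1.34  0.47  1.29  0.9 ]
th1.36 ga4 t8.19 p [7.155e-01 7.000e-04 2.688e-01] F [ 0.02 -1.24 -0.22] q [ 0.44  0.63 -0.78  1.39  0.47  1.23  0.89]
th1.32 ga6 t8.52 p [0.7088 0.     0.2674] F [-0.46 -0.57 -0.54] q [ 0.47  0.6  -0.79  1.44  0.47  1.18  0.89]
th1.28 ga8 t8.84 p [ 7.020e-01 -6.000e-04  2.656e-01] F [0.77 0.47 0.1 ] q [ 0.49  0.58 -0.8   1.5   0.46  1.12  0.88]
th1.24 ga10 t9.17 p [ 0.6953 -0.0014  0.2637] F [-0.06 -0.85 -0.49] q [ 0.52  0.55 -0.81  1.55  0.46  1.06  0.88]
th1.20 ga12 t9.49 p [ 0.6882 -0.0021  0.2612] F [-2.31 -0.54 -0.33] q [ 0.54  0.52 -0.82  1.6   0.46  1.    0.87]
th1.16 ga14 t9.81 p [ 0.682  -0.0027  0.2588] F [-3.54 -0.03 -0.13] q [ 0.57  0.5  -0.83  1.65  0.46  0.94  0.86]
th1.12 ga16 t10.12 p [ 0.6756 -0.0033  0.2559] F [-3.62  0.06 -2.09] q [ 0.59  0.47 -0.83  1.69  0.46  0.88  0.85]
th1.08 ga18 t10.44 p [ 0.6698 -0.0039  0.2532] F [-3.65  0.39 -1.5 ] q [ 0.61  0.45 -0.84  1.74  0.46  0.82  0.84]
th1.04 ga20 t10.76 p [ 0.664  -0.0046  0.2501] F [-2.53  0.67 -3.12] q [ 0.63  0.42 -0.84  1.79  0.46  0.75  0.83]
[]
```

View pics/side3.png

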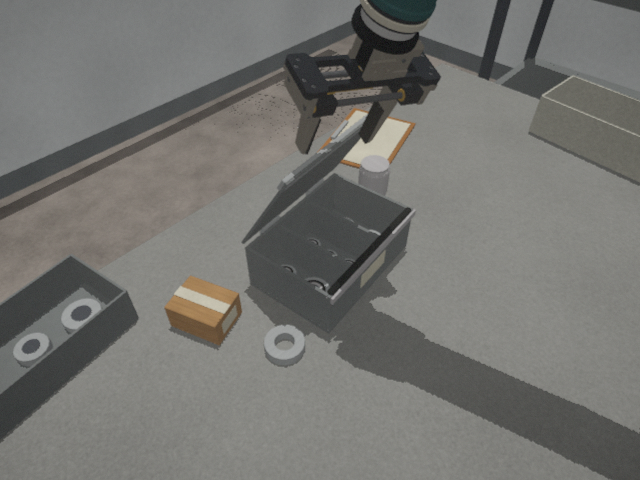

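View pics/wrist3.png

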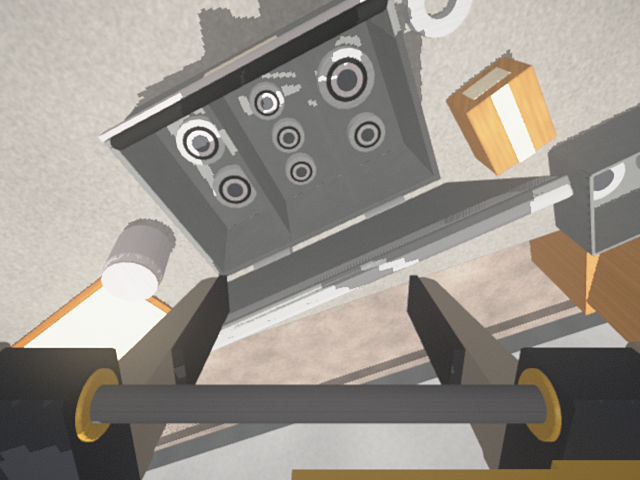

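The lid now bears on the front finger (force on the tool is −x and down, about 4 N). I'll check its angle and the overlap from depth, then continue.

```bash
cat >> h.py <<'E'
def lidangle(cam="side"):
    p,d=viewer.read_camera(cam); W=cloud(cam,d); s=env.sense()
    D=W-H; c=np.stack([D@X,D@Y,D@Z],-1)
    r=np.hypot(c[...,0],c[...,2]); a=np.arctan2(c[...,2],-c[...,0])
    m=(r>.05)&(r<.16)&(c[...,1]>.0)&(c[...,1]<.11)&(a>.0)&(a<1.5)&(c[...,0]>-.15)
    h,e=np.histogram(a[m],bins=75,range=(0,1.5)); k=h.argmax(); 
    mm=m&(abs(a-(e[k]+.01))<.03)
    print("lid angle",round(float(np.median(a[mm])),3),"n",int(mm.sum())); return np.median(a[mm])
E
python3 - <<'E'
from h import *
lidangle()
for th in np.arange(1.00,.69,-.04):
    if go(th) is None: break
lidangle(); snap("side","side4")
E
```

```text
lid angle 1.03 n 625
th1.00 ga22 t11.28 p [ 0.6584 -0.0053  0.2471] F [-2.33  0.34 -2.84] q [ 0.65  0.4  -0.84  1.83  0.47  0.69  0.82]
th0.96 ga23 t11.59 p [ 0.6528 -0.0059  0.2434] F [-2.77 -0.1  -2.56] q [ 0.66  0.38 -0.84  1.87  0.47  0.65  0.8 ]
th0.92 ga24 t11.91 p [ 0.6471 -0.0066  0.2392] F [-3.17 -0.57 -2.6 ] q [ 0.67  0.37 -0.84  1.9   0.47  0.6   0.79]
th0.88 ga26 t12.22 p [ 0.6417 -0.0072  0.2349] F [-2.08 -0.87 -4.43] q [ 0.67  0.36 -0.83  1.93  0.48  0.56  0.77]
th0.84 ga27 t12.54 p [ 0.6365 -0.0077  0.2305] F [-2.81 -0.8  -4.79] q [ 0.68  0.34 -0.83  1.97  0.48  0.51  0.76]
th0.80 ga28 t12.86 p [ 0.6315 -0.0081  0.226 ] F [-2.93 -1.16 -4.11] q [ 0.68  0.33 -0.82  2.    0.49  0.46  0.74]
th0.76 ga29 t13.18 p [ 0.6267 -0.0085  0.2212] F [-2.43 -1.39 -4.73] q [ 0.68  0.32 -0.81  2.03  0.5   0.42  0.71]
th0.72 ga30 t13.49 p [ 0.6222 -0.009   0.2162] F [-3.32 -1.5  -5.92] q [ 0.67  0.31 -0.79  2.06  0.52  0.37  0.69]
lid angle 0.752 n 867
```

View pics/side4.png

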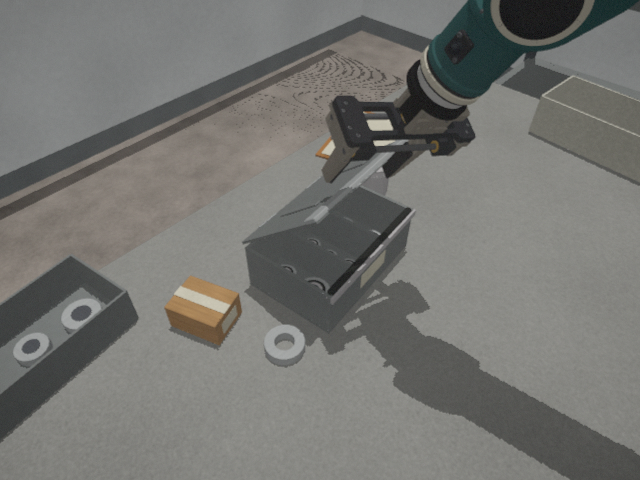

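```bash
python3 - <<'E'
from h import *
F=[];M=[]
for k in range(10):
    env.pause(.05); s=env.sense(); F.append(s["wrist_force"]); M.append(s["moment"])
print(np.mean(F,0),np.std(F,0),np.mean(M,0)); print(s["ee_pos"], pose(.72,np.interp(.72,TH,GA),np.interp(.72,TH,AL),.016,1,1)[0])
E
```

```text
[-3.80585982 -1.03359836 -6.01724846] [0.42363717 0.4682865  0.41477941] [ 0.01752577  1.67079032 -0.19262153]
[ 0.62245848 -0.00898094  0.21646859] [ 0.62263074 -0.00897907  0.21663359]
```

```bash
python3 - <<'E'
from h import *
for th in np.arange(.68,.35,-.04):
    if go(th,lim=12) is None: break
lidangle(); snap("side","side5"); snap("wrist","wrist5")
E
```

```text
th0.68 ga31 t14.42 p [ 0.6184 -0.0094  0.2117] F [-1.1  -0.54 -6.03] q [ 0.66  0.3  -0.77  2.09  0.53  0.32  0.66]
th0.64 ga32 t14.74 p [ 0.6138 -0.0099  0.2057] F [-2.48 -1.61 -5.3 ] q [ 0.64  0.29 -0.74  2.11  0.55  0.28  0.63]
th0.60 ga33 t15.07 p [ 0.6096 -0.0103  0.1998] F [-2.6  -1.07 -5.84] q [ 0.62  0.28 -0.71  2.14  0.58  0.24  0.59]
th0.56 ga34 t15.39 p [ 0.6059 -0.0108  0.194 ] F [-2.51 -1.84 -6.07] q [ 0.59  0.28 -0.67  2.16  0.61  0.2   0.55]
th0.52 ga35 t15.72 p [ 0.6025 -0.0111  0.1881] F [-2.11 -1.64 -6.73] q [ 0.56  0.27 -0.63  2.19  0.67  0.16  0.47]
th0.48 ga35 t16.17 p [ 0.5998 -0.0116  0.1825] F [-3.67 -1.45 -4.67] q [ 0.62  0.29 -0.7   2.2   0.96  0.15  0.19]
th0.44 ga36 t16.57 p [ 0.5966 -0.012   0.176 ] F [-2.62 -1.84 -6.32] q [ 0.67  0.32 -0.76  2.22  1.27  0.15 -0.11]
th0.40 ga37 t16.94 p [ 0.5938 -0.0122  0.1696] F [-2.13 -2.73 -7.31] q [ 0.69  0.33 -0.78  2.24  1.54  0.15 -0.39]
th0.36 ga38 t17.27 p [ 0.5913 -0.0122  0.163 ] F [-2.02 -1.54 -7.62] q [ 0.72  0.36 -0.81  2.26  1.76  0.17 -0.6 ]
lid angle 0.388 n 2325
```

View pics/side5.png

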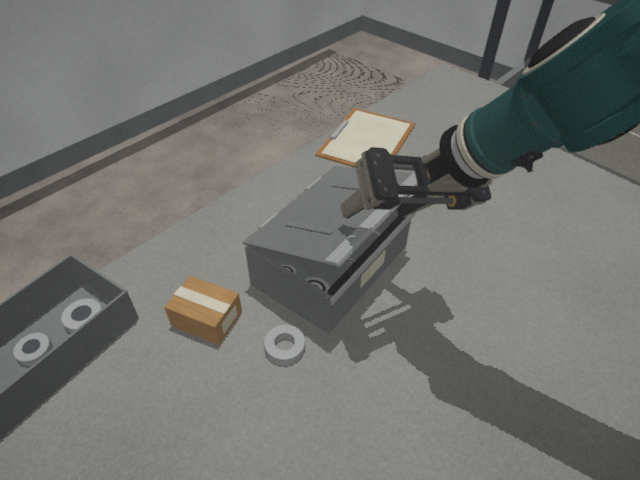

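View pics/wrist5.png

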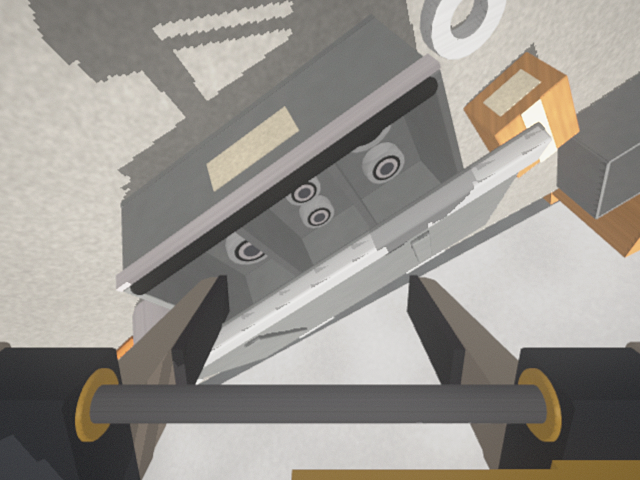

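```bash
python3 - <<'E'
from h import *
for th in np.arange(.32,.07,-.03):
    if go(th,rate=.03,lim=13) is None: break
lidangle(); snap("side","side6"); snap("wrist","wrist6")
E
```

```text
th0.32 ga38 t17.81 p [ 0.5891 -0.0125  0.1564] F [-2.47 -1.87 -7.45] q [ 0.78  0.4  -0.88  2.27  1.9   0.22 -0.72]
th0.29 ga39 t18.13 p [ 0.5876 -0.0128  0.1513] F [-3.47 -2.19 -8.3 ] q [ 0.81  0.43 -0.92  2.28  1.98  0.26 -0.78]
th0.26 ga39 t18.46 p [ 0.5863 -0.013   0.1461] F [-2.39 -2.39 -7.51] q [ 0.84  0.46 -0.96  2.29  2.04  0.29 -0.83]
th0.23 ga40 t18.78 p [ 0.585  -0.0131  0.1409] F [-1.81 -3.24 -6.98] q [ 0.87  0.49 -0.99  2.3   2.09  0.33 -0.87]
th0.20 ga40 t19.11 p [ 0.584  -0.0133  0.1356] F [-2.96 -2.95 -6.9 ] q [ 0.88  0.52 -1.01  2.31  2.13  0.36 -0.9 ]
th0.17 ga40 t19.44 p [ 0.583  -0.0134  0.1301] F [-2.43 -2.48 -7.77] q [ 0.89  0.55 -1.03  2.32  2.17  0.39 -0.92]
th0.14 ga41 t19.77 p [ 0.5821 -0.0134  0.1246] F [-2.14 -2.13 -7.07] q [ 0.9   0.58 -1.04  2.32  2.2   0.42 -0.94]
th0.11 ga41 t20.11 p [ 0.5814 -0.0134  0.1191] F [-2.62 -2.77 -8.14] q [ 0.91  0.6  -1.05  2.33  2.23  0.45 -0.95]
th0.08 ga41 t20.44 p [ 0.5809 -0.0135  0.1135] F [-1.1  -2.37 -7.11] q [ 0.91  0.63 -1.05  2.34  2.26  0.47 -0.97]
lid angle 0.108 n 2630
```

View pics/side6.png

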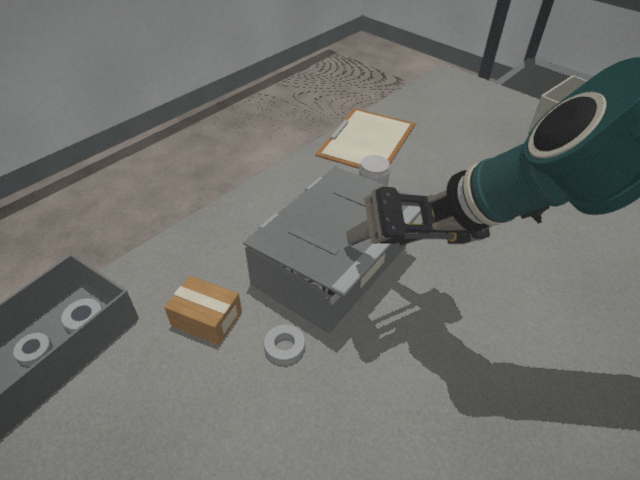

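View pics/wrist6.png

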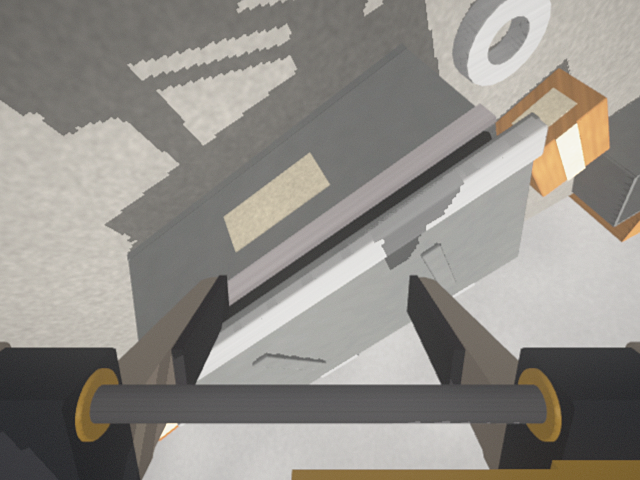

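```bash
python3 - <<'E'
from h import *
def favg(n=4):
    F=[]
    for _ in range(n): env.pause(.03); F.append(env.sense()["wrist_force"])
    return np.mean(F,0)
th=.08
for th in np.arange(.07,-.075,-.01):
    P,R=pose(th,np.interp(th,TH,GA),54,.016,1,1,0); env.movel(P,R,.015)
    f=favg(); print(round(th,2),np.round(f,2),round(float(env.sense()["ee_pos"][2]),4), "t%.1f"%env.sense()["t"])
    if np.linalg.norm(f)<2.0 or np.linalg.norm(f)>14: break
lidangle(); snap("side","side7")
E
```

```text
0.07 [-3.1  -2.47 -5.46] 0.1119 t21.0
0.06 [-2.56 -2.01 -5.75] 0.1099 t21.4
0.05 [-2.63 -2.45 -5.44] 0.108 t21.8
0.04 [-2.01 -2.31 -5.53] 0.1062 t22.2
0.03 [-1.81 -2.26 -5.95] 0.1043 t22.6
0.02 [-1.67 -1.86 -5.82] 0.1024 t23.0
0.01 [-1.53 -1.93 -6.03] 0.1006 t23.4
0.0 [-1.14 -1.93 -6.05] 0.0987 t23.9
-0.01 [-2.49 -2.14 -2.9 ] 0.097 t24.3
-0.02 [-1.16 -0.97 -0.87] 0.0955 t24.7
lid angle 0.019 n 2311
```

View pics/side7.png

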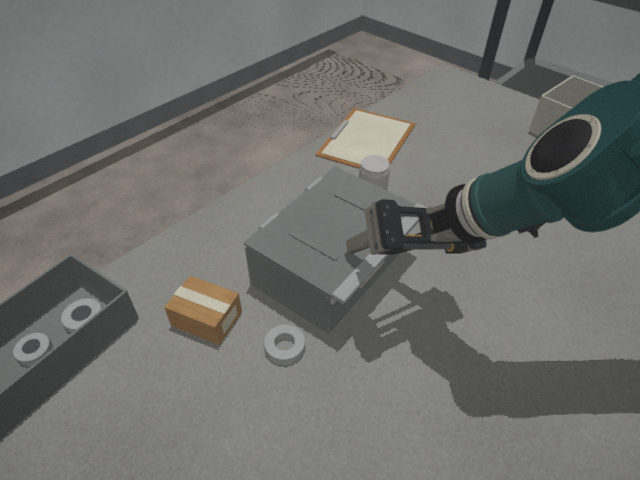

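The seal took the weight at about θ = −0.005. I'll withdraw back and slightly up, a direction in which both fingers move clear of the lid.

```bash
python3 - <<'E'
from h import *
p=env.sense()["ee_pos"]
for k in (.004,.010,.02,.03,.06):
    env.movel(p-X*k+Z*.5*k,rate=.04); st(k)
env.movel(p-X*.06+Z*.15,rate=.15); effector.grasp(5)
snap("side","side8"); print("w",env.sense()["gripper_width"])
lidangle()
E
```

```text
0.004 t25.03 p [ 0.5769 -0.0135  0.0979] F [-0.65  0.    0.82] q [ 0.92  0.7  -1.07  2.36  2.34  0.55 -1.  ]
0.01 t25.35 p [ 0.5706 -0.0144  0.1006] F [-0.48  1.1  -0.08] q [ 0.93  0.69 -1.08  2.37  2.34  0.55 -1.01]
0.02 t25.78 p [ 0.5607 -0.0155  0.1056] F [ 0.15 -0.21 -1.13] q [ 0.96  0.66 -1.09  2.39  2.34  0.54 -1.02]
0.03 t26.22 p [ 0.5508 -0.0165  0.1106] F [ 0.34  0.4  -0.02] q [ 0.98  0.64 -1.11  2.41  2.34  0.53 -1.02]Traceback (most recent call last):
  File "<stdin>", line 4, in <module>
station.PlanningError: the arm cannot follow that straight line within its joint ranges
```

```bash
python3 - <<'E'
from h import *
p=env.sense()["ee_pos"]
env.movel(p+Z*.10,rate=.12); st("up")
P=H-.179*X; j=Y; t=-Z; R=np.stack([np.cross(t,j),t,j],1)
s=env.sense(); print(solver.inverse_kinematics(P+Z*.12,R), solver.inverse_kinematics(P+Z*.12,np.stack([-R[:,0],t,-j],1)))
effector.grasp(5)
snap("side","side8"); print("w",env.sense()["gripper_width"],env.sense()["t"])
lidangle()
E
```

```text
Traceback (most recent call last):
station.PlanningError: the arm cannot follow that straight line within its joint ranges
```

```bash
python3 - <<'E'
from h import *
p=env.sense()["ee_pos"]
done=False
for ga in (42,38,34,30,25,20,10,0):
  for dz,dx in ((.06,0),(.04,0),(.02,0),(.06,.03),(.04,.02),(.02,-.01)):
    R=pose(0,ga,54,0,1,1)[1]; T=p+Z*dz+X*dx
    q=solver.inverse_kinematics(T,R)
    print(ga,dz,dx,None if q is None else np.round(q,2).tolist())
E
```

```text
42 0.06 0 [1.05, 0.41, -1.15, 2.38, 2.17, 0.3, -0.96]
42 0.04 0 [1.03, 0.49, -1.14, 2.39, 2.23, 0.38, -0.99]
42 0.02 0 [1.01, 0.57, -1.13, 2.4, 2.29, 0.46, -1.01]
42 0.06 0.03 [0.95, 0.43, -1.07, 2.32, 2.11, 0.3, -0.91]
42 0.04 0.02 [0.97, 0.51, -1.1, 2.35, 2.2, 0.38, -0.96]
42 0.02 -0.01 [1.03, 0.57, -1.15, 2.42, 2.3, 0.46, -1.02]
38 0.06 0 [0.88, 0.3, -0.94, 2.34, 1.86, 0.16, -0.72]
38 0.04 0 [0.91, 0.39, -0.99, 2.35, 2.02, 0.24, -0.84]
38 0.02 0 [0.92, 0.47, -1.02, 2.36, 2.11, 0.33, -0.9]
38 0.06 0.03 [0.76, 0.33, -0.85, 2.28, 1.76, 0.16, -0.63]
38 0.04 0.02 [0.84, 0.4, -0.94, 2.31, 1.97, 0.24, -0.8]
38 0.02 -0.01 [0.95, 0.47, -1.05, 2.38, 2.13, 0.33, -0.91]
34 0.06 0 [0.82, 0.28, -0.89, 2.29, 1.13, 0.16, -0.01]
34 0.04 0 [0.78, 0.33, -0.85, 2.31, 1.49, 0.17, -0.36]
34 0.02 0 [0.73, 0.37, -0.81, 2.32, 1.8, 0.19, -0.66]
34 0.06 0.03 [0.72, 0.31, -0.8, 2.23, 1.09, 0.18, 0.03]
34 0.04 0.02 [0.69, 0.34, -0.77, 2.27, 1.42, 0.16, -0.3]
34 0.02 -0.01 [0.77, 0.36, -0.84, 2.34, 1.83, 0.19, -0.69]
30 0.06 0 [1.1, 0.52, -1.3, 2.23, 1.23, 0.48, -0.02]
30 0.04 0 [0.82, 0.35, -0.91, 2.26, 1.05,
[... 851 characters left out ...]
-0.01 [1.03, 0.69, -1.32, 2.15, 1.16, 0.73, 0.06]
10 0.06 0 [0.96, 0.68, -1.31, 1.97, 0.87, 0.96, 0.31]
10 0.04 0 [0.95, 0.74, -1.32, 1.99, 0.94, 0.96, 0.25]
10 0.02 0 [0.94, 0.79, -1.32, 2.0, 1.02, 0.97, 0.2]
10 0.06 0.03 [0.91, 0.75, -1.32, 1.9, 0.92, 1.02, 0.28]
10 0.04 0.02 [0.92, 0.78, -1.32, 1.94, 0.97, 1.0, 0.24]
10 0.02 -0.01 [0.96, 0.77, -1.32, 2.02, 1.0, 0.95, 0.2]
0 0.06 0 [0.87, 0.8, -1.32, 1.83, 0.83, 1.21, 0.33]
0 0.04 0 [0.87, 0.84, -1.32, 1.85, 0.89, 1.2, 0.3]
0 0.02 0 [0.87, 0.89, -1.33, 1.86, 0.94, 1.2, 0.26]
0 0.06 0.03 [0.83, 0.85, -1.32, 1.76, 0.88, 1.26, 0.32]
0 0.04 0.02 [0.84, 0.88, -1.33, 1.8, 0.91, 1.24, 0.29]
0 0.02 -0.01 [0.88, 0.87, -1.33, 1.89, 0.93, 1.18, 0.26]
```

```bash
python3 - <<'E'
from h import *
p=env.sense()["ee_pos"]
env.movel(p+Z*.055,rate=.12); st("up")
env.reach(p+Z*.10-X*.0,pose(0,10,54,0,1,1)[1]); st("reach")
effector.grasp(5)
snap("side","side8"); print("w",env.sense()["gripper_width"],env.sense()["t"])
lidangle()
P=H-.179*X; t=-Z
for j in (Y,-Y,):
    R=np.stack([np.cross(t,j),t,j],1)
    for dz in (.1,.03,.01): print(solver.inverse_kinematics(P+Z*dz,R))
E
```

```text
up t26.82 p [ 0.5507 -0.0168  0.1654] F [0.08 0.18 0.37] q [ 1.04  0.43 -1.14  2.38  2.19  0.32 -0.98]
reach t28.14 p [ 0.5503 -0.0168  0.2096] F [-0.03  0.38 -1.23] q [ 0.98  0.58 -1.3   1.93  0.73  0.97  0.42]
w 0.0006117798858074315 29.5333
lid angle 0.018 n 2547
[ 0.86510802  0.79534041 -1.34773106  1.77332318  0.81682449  1.27076003
  0.97964489]
[ 0.82008371  0.85640905 -1.25604485  1.83010789  0.89726626  1.16575338
  0.92870959]
[ 0.80529383  0.87404727 -1.2267746   1.84279416  0.92099026  1.13562867
  0.91408559]
[ 0.4860411   0.43809795 -0.66369076  1.79345681  0.31229876  1.01703796
 -1.7630366 ]
[ 0.43494064  0.51888215 -0.60379876  1.85160719  0.37220002  0.88551316
 -1.81162431]
[ 0.42000984  0.54450706 -0.58575185  1.86460403  0.39148285  0.8488245
 -1.82716796]
```

View pics/side8.png

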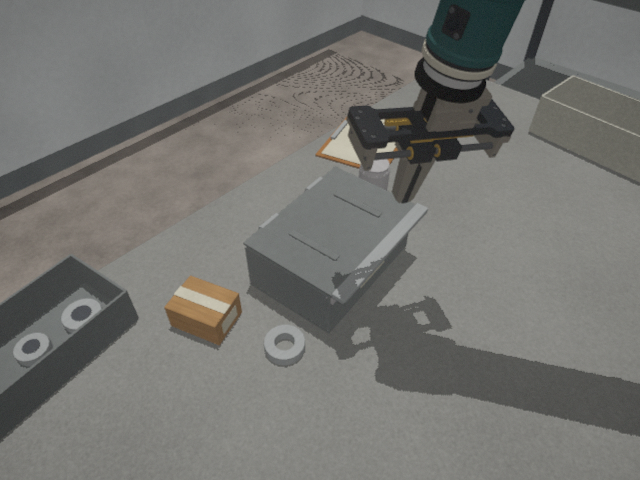

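The lid is closed, with the front bar running from (335,300) to (425,208). Next is the press on the bar with shut fingers, tool pointing down.

```bash
python3 - <<'E'
from h import *
P=H-.179*X; t=-Z; j=Y; R=np.stack([np.cross(t,j),t,j],1)
P[2]=.150; env.reach(P,R); env.pause(.2)
def favg(n=5):
    F=[]
    for _ in range(n): env.pause(.02); F.append(env.sense()["wrist_force"])
    return np.mean(F,0)
b=favg(10); print("base",b)
z=.112; P[2]=z; env.movel(P,R,.05); st("above")
while z>.098:
    f=favg()-b; 
    print(round(z,4),np.round(f,2),round(float(env.sense()["ee_pos"][2]),4))
    if f[2]>14.2: break
    z-= .0008 if f[2]<1.5 else (.0004 if f[2]<10 else .0002)
    P[2]=z; env.movel(P,R,.01)
hold=[]
for _ in range(12): env.pause(.1); hold.append(env.sense()["wrist_force"][2]-b[2])
print("hold",np.round(hold,1),"t",env.sense()["t"])
E
```

```text
base [0.11915722 0.00019676 0.1130338 ]
above t31.43 p [ 0.5667 -0.0148  0.1122] F [-0.38  0.4  -0.49] q [ 0.81  0.88 -1.24  1.84  0.92  1.15  0.91]
0.112 [ 0.02  0.24 -0.12] 0.1124
0.1112 [-0.49  0.13 -0.15] 0.1113
0.1104 [ 0.17  0.15 -0.21] 0.1104
0.1096 [-0.17 -0.32 -0.15] 0.1096
0.1088 [ 0.01  0.02 -0.01] 0.1088
0.108 [0.04 0.35 0.24] 0.108
0.1072 [-0.04  0.3   0.12] 0.1072
0.1064 [-0.38  0.08 -0.12] 0.1064
0.1056 [-0.23 -0.35 -0.01] 0.1056
0.1048 [-0.54  0.03  1.86] 0.105
0.1044 [-1.45 -0.6   5.14] 0.1048
0.104 [-2.08 -1.25  6.37] 0.1045
0.1036 [-2.7  -1.01  8.43] 0.1044
0.1032 [-3.65 -1.3  10.26] 0.1042
0.103 [-3.71 -1.32 11.57] 0.1042
0.1028 [-4.19 -1.54 12.16] 0.1041
0.1026 [-4.69 -1.81 12.97] 0.104
0.1024 [-5.   -1.93 14.04] 0.104
0.1022 [-4.93 -2.06 14.73] 0.1039
hold [15.7 14.9 15.5 15.3 15.  15.  14.8 14.8 14.5 15.1 15.3 14.9] t 38.7083
```

```bash
python3 - <<'E'
from h import *
p=env.sense()["ee_pos"]
env.movel([p[0],p[1],p[2]+.004],rate=.01); env.movel([p[0]-.03,p[1],p[2]+.10],rate=.15); env.pause(.3); st("clear")
lidangle(); snap("side","side9")
for n in ("bearing","grease_tin","carton"): print(n,[(np.round(r["at"],3),round(r["score"],2)) for r in tip_of("side",n)[:1]])
E
```

```text
clear t40.54 p [ 0.5365 -0.0148  0.2033] F [-1.09  0.01  0.42] q [ 0.92  0.76 -1.38  1.84  0.79  1.25  0.97]
lid angle 0.017 n 2554
bearing [(array([0.594, 0.169, 0.001]), 0.96)]
grease_tin []
carton [(array([ 0.722,  0.215, -0.003]), 0.68)]
```

View pics/side9.png

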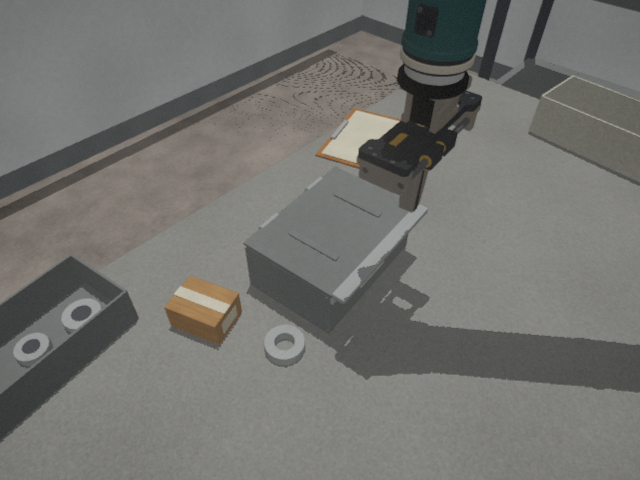

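The lid is closed, the bearing and carton are unmoved, and the gripper is clear. The tin is hidden behind the gripper here, but it stood in its place in side7 at (374,168).

```bash
python3 -c "
from h import *
workorder.finish_job(); print(env.sense()['t'])"
```

```text
the job is handed in; nothing more can be done
the job is handed in; nothing more can be done
```

I let the lid down under control onto the seal, pressed it near its front edge, and handed the job in at about 41 s.

- **Lowering:** I put the open gripper over the lid's front bar, one finger on each side and turned to leave a small gap. The rear finger tipped the lid over. The front finger then carried it down in small steps until the seal took the weight, near level. The wrist force while holding read 4 to 10 N. That is more than my own estimate of 2 to 3 N and the 1 to 5 N expected, but below the 12 N and 25 N limits.
- **Pressing:** With the fingers shut I pressed on the middle of the bar. The downward force held at 14.5 to 15.7 N for 1.2 s, plus about 5 N of side force.
- **Last checks:** With the gripper clear, depth put the lid at 0.017 rad, and that includes the plate's thickness. The bearing and carton were within about 5 mm of their first positions.
- **Not confirmed:** The network missed the tin in the last picture because the gripper hid it. It stood in its place in an earlier picture, and the arm made no contact near it.
- **Disagreements:** Two straight moves while backing away were refused by the planner, and I replaced them with others. The bar's top was about 2 mm lower than nominal, within the seal's tolerance.

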